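# Put the doming punch home, then hold the case lid at its balance point

### The arm

A 7-joint arm with a two-finger parallel gripper is mounted at the origin on the work surface. World frame = base frame: x ahead of the robot, y to its left, z up, the work surface at z = 0. Lengths are in m, angles in degrees, forces in N, time in s.
With the tool pointing down it reaches from about 0.4 to 0.85 m from the base axis. Payload 4.5 kg.
Tool frame: the origin (TCP) lies between the finger pads; the fingertips stand 22 mm ahead of it and the grasp point (between the pads) lies 3 mm ahead of it; z points along the fingers, y is the direction in which the jaws open and shut (so a half turn about z gives the same grasp; the last joint's range is limited). The gripper opens to 85 mm and grips with 20 to 120 N. Pads are 22 mm wide; open, the fingers measure 114 mm over their backs; the gripper's body (76 mm by 85 mm) begins 54 mm behind the grasp point. The pads swing forward as they close: fully open they stand 13 mm farther back than shut.
Start: joints at [-62.292, 39.483, -11.15, 89.685, 9.013, 51.709, -12.324], TCP at [0.272, 0.563, 0.253] pointing down, gripper open.
Joint ranges: [-172.22, 172.22], [-26.19, 119.32], [-84.43, 86.54], [7.71, 146.69], [-57.33, 237.33], [2.42, 119.75], [-152.13, 152.13]. Speed limits (degrees/s): [147.25, 147.25, 180, 180, 180, 180, 180].

### API

Orientations are given as [roll, pitch, yaw] about the fixed x, y, z axes, in that order (R = Rz(yaw) Ry(pitch) Rx(roll)).
In Python, from plant import arm gives the robot as it stands.
- The arm moves only by the tool step_arm, never from a script. Its argument "steps" is one flat list of numbers, 5 for each row, row after row: the opening in per cent of the stroke, from 0 (shut) to 100 (fully open), then the shift along the tool's x, y, z in m, then the turn about the tool's z in degrees. In form: [fingers, x, y, z, twist, fingers, x, y, z, twist, ...]. A call has 1 to 8 rows; each row shifts and turns the commanded pose from where the row before left it, along the tool's axes as they then stand; what a row does not reach is not made up. A row lasts 1/12 s, in which the tool goes at most 41.7 mm and 7.16 degrees, less where a joint would pass 70% of its speed; a pose out of reach is approached as far as the arm can. A call is refused whole if a number of a shift passes 0.0417 or a number of a turn 7.16, either way. A call with a gripper value outside its range is refused whole. The fingers move at their own pace and stop on an object; "squeeze" is the grip in N (left out, the last holds). Time passes only in rows, so rows that do not move let the fingers close. It gives the time, the measured TCP pose, the force and the opening at its end, in the units of the state.
- arm.get_state(): the state, without advancing time (a new reading comes with each control period).
- arm.capture(name): name is "side" or "top" or "wrist"; returns (picture, depth): 400x640x3 uint8, red, green, blue; 400x640 float32, m along the optical axis (not along the pixel's ray), 0 where there is no reading.
- arm.get_calibration(name): a dict with "fx", "fy", "cx", "cy" (pixels), "R" (3x3) and "t" (3): a world point X has camera coordinates R X + t. Camera axes: x right, y down, z forward; pixel columns grow to the right and rows downward; lengths in m; the calibration is good to about 2 mm. The wrist camera is an equidistant fisheye: a pixel r from the principal point sees the ray r / f radians off the axis. A picture is of the moment at which its call begins: read the wrist's pose just before it. get_calibration takes no time and is no camera call; for the wrist camera it gives the pose at the moment of the call.
- arm.sign_off(): hands the job in, once; it reports no verdict.
The state is a dict: "clock": time; "joints": joint angles; "qvel": joint speeds; "joint_efforts": joint torques, N m; "ee_pos": TCP position; "tool_rot": TCP orientation; "force": force on the tool from outside, world axes, zero at the start; "moment": the same for the moment, N m; "width": finger opening in m.
Only numpy, scipy, OpenCV 4.12 (cv2) and the standard library are available. Lean on these libraries where they do the work, as an engineer would, in place of code of your own. Each camera call takes 0.05 s, during which the arm holds its last target.

### The job

Put the steel ball-headed punch that stands out on the bench back in its own socket in the wooden punch case: the empty socket whose inlaid steel label disc is as wide as the punch's ball, seated to the bottom and let go. Then take the case lid, which lies tipped back, by its bar handle, swing it up to its balance point (the panel standing plumb over the hinge) and finish while still holding it there, so that the hinge screws can be tightened. Never let the lid go over and fall shut, and leave the other things where they are.

Things in the scene. Friction and masses are not known exactly. Their poses are not given: they have to be found in the camera images.
- punch: the loose steel doming punch, standing upright on the bench to the robot's right: a round shank 20 mm thick and 70 mm high (slightly chamfered foot) with a 28 mm ball on top, 93 mm overall, about 0.22 kg. Origin: centre of its foot; z up along the shank. Grip the shank 48 mm or so above the foot. Bystanders near it (a square block and a jar) may stand in any order, about 100 mm apart
- case: the fixed wooden punch case, 240 x 140 mm, floor 8 mm thick. Origin: centre of its underside. x runs along the row of three sockets and along the hinge; on the +y side is the back wall, 103 mm high, 8 mm thick, the lid hinged above it; 24 mm rims on the other sides and a 12 mm thick post, 111 mm high, at each -y corner. Yaw within 0.3 rad of the world's
- slot_own_mouth (a point): centre of the mouth of the punch's own socket, in the middle of the top face of slot_own, 32 mm above the bench; z up. The round hole is 22.5 mm wide and 18 mm deep: seated, the punch's foot is 18 mm below this point
- slot_own: the wooden block with the punch's own socket, 70 x 110 x 24 mm, origin under its centre, axes as the case's. Three such blocks in random order fill the case, 72 mm apart along its x. Each has an inlaid steel label disc 35 mm from its hole on the -y side (away from the lid): 28 mm wide here, 12 mm at the other empty socket, 20 mm at the occupied one
- punch_home: a similar punch with a 20 mm ball, already standing in its own socket in the case. Origin: centre of its foot. Leave it there
- lid_hinge (a point): middle of the hinge axis of the lid, at the top of the back wall, 115 mm above the bench; the axis runs along the case's x
- lid_bar (a point): middle of the lid's round steel bar handle: 12 mm thick, 110 mm long, parallel to the hinge and 180 mm from it, held on two legs at its ends 38 mm beyond the edge of the panel, so that there is 32 mm of free space between bar and panel. It can be pinched from straight above, closing across the bar; the bar turns in the grip as the lid swings
- lid (a joint): angle of the lid, a flat wooden panel 240 x 142 x 8 mm with its bar handle, about 0.35 kg: 0 = shut flat over the case, 1.571 = plumb over the hinge, its balance point (the weight lies in the plane of the panel), 2.3 = tipped back against its stop, where it starts. The hinge is nearly free: let go, the lid falls one way or the other
- bench_block: bystander: square dark steel block 55 x 55 x 22 mm, origin under its centre
- flux_jar: bystander: amber glass jar 44 mm across, 55 mm high, origin under its centre
- dish: bystander: round steel dish 100 mm across, 22 mm high, origin under its centre
- file: bystander: thin hand tool with a wooden handle, lying flat, left of the robot
- ring_blank: bystander: brass ring 44 mm across, 12 mm high, lying flat, origin under its centre

How it is judged (in metres and radians):
On the way, in this order (a step that is already met when the one before it is completed fails the run):
1. the punch stands seated in its own socket, let go (horizontal distance between punch and slot_own_mouth below 0.005 m and z of punch in the frame of slot_own_mouth below -0.014 m and angle between punch's own z axis and vertical below 0.2 rad and contact force between the fingers and punch below 0.05 N and linear speed of punch below 0.03 m/s), for 0.2 s.
2. the lid is held at its balance point (value of joint lid between 1.501 and 1.641 rad and contact force between the fingers and lid above 0.5 N and velocity of joint lid between -0.06 and 0.06 rad/s), for 0.3 s.
At the end, for the whole second after the job is handed in: The lid is held still by the fingers (contact over 0.5 N, slower than 0.06 rad/s) within 0.07 rad of plumb (joint 1.571), and the punch stands in its own socket: foot at least 14 mm below the mouth, within 5 mm of its centre, tilted less than 0.2 rad, at rest and not touched by the fingers (all of step 1 and all of step 2); the arm keeps its last pose, push and grip.
It fails at once if the lid goes over and falls shut (value of joint lid below 1.2 rad).
It fails at once if the other punch is moved (distance of punch_home from where it was at the start of the episode above 0.012 m).
It fails at once if a bystander is moved by more than 25 mm (distance of any of bench_block, flux_jar, dish, file, ring_blank from where it was at the start of the episode above 0.025 m).
It also fails if it takes over 56 s, if anything falls off the work surface, if the arm or the gripper's body presses on something with over 40 N, if the wrist force passes 120 N, or if a joint passes its speed limit or range.

## Working session

There is one attempt and no reset: what is moved stays moved. The work goes in short steps, Python scripts to look and compute and a tool call to move; the robot and the scene stay as the last step left them, time stands still between calls to the robot, and variables do not carry over. Pictures are saved under pics/ and viewed, and the job is handed in when it is done.

Besides the shell and the picture viewer there is one more tool, called after ">>>" as a command line: name --argument value ..., lists and objects as JSON in quotes. step_arm: Moves the arm, as the interface text tells. Its arguments: {"type":"object","properties":{"steps":{"type":"array","items":{"type":"number"}},"squeeze":{"type":"number"}},"required":["steps"]}

```bash
mkdir -p pics
python3 - <<'E'
from plant import arm
import cv2,numpy as np
print(arm.get_state())
for n in ("top","side"):
    p,d=arm.capture(n); cv2.imwrite(f"pics/{n}0.png",p[:,:,::-1]); np.savez(f"pics/{n}0.npz",p=p,d=d)
    print(n,arm.get_calibration(n))
E
```

```text
{'clock': 0.0, 'joints': array([-62.29349367,  39.53518608, -11.14552639,  89.74610508,
         9.01495848,  51.7102283 , -12.32483786]), 'qvel': array([-0.00276756,  0.03907526, -0.0145699 , -0.03209243, -0.00132813,
       -0.04827558,  0.04367553]), 'joint_efforts': array([-1.06451360e-03, -5.39612067e+01, -1.26725234e+00, -1.58541745e+01,
        9.03283915e-03,  9.41107603e-03,  1.24994705e-05]), 'ee_pos': array([0.27149967, 0.56225643, 0.25245679]), 'tool_rot': array([-1.79891086e+02,  9.26884496e-03,  1.54236553e+02]), 'force': array([ 1.1970931 , -0.76421262, -0.49150245]), 'moment': array([-6.90064976e-05, -1.76475574e-02, -7.53342618e-03]), 'width': 0.08520229282387465}
top {'fx': 465.70037939941625, 'fy': 465.70037939941625, 'cx': 318.6917922342806, 'cy': 201.78027666138215, 'R': array([[ 0.02387492, -0.99962574,  0.01335527],
       [-0.98247336, -0.02593143, -0.18459051],
       [ 0.18486775, -0.00871412, -0.98272477]]), 't': array([-0.00590481,  0.4787505 ,  1.03484519])}
side {'fx': 465.11677502013856, 'fy': 465.11677502013856, 'cx': 318.38251764531276, 'cy': 191.08046959783545, 'R': array([[ 0.98954626, -0.14295748, -0.01900941],
       [-0.11608945, -0.71139906, -0.69313391],
       [ 0.0855654 ,  0.68809486, -0.72055814]]), 't': array([-0.46692776,  0.14496202,  1.16114285])}
```

View pics/top0.png

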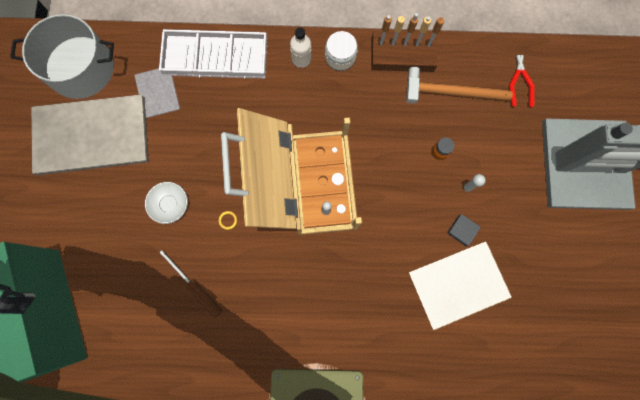

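View pics/side0.png

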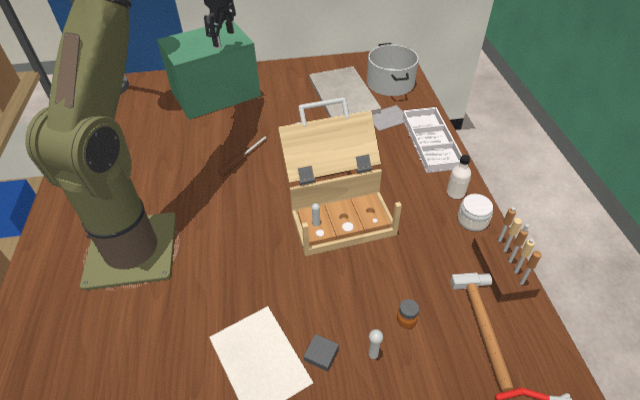

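```bash
cat > h.py <<'E'
import numpy as np,cv2
from plant import arm
def ray(n,u,v,c=None):
    c=c or arm.get_calibration(n); R=np.array(c['R']);t=np.array(c['t'])
    d=R.T@np.array([(u-c['cx'])/c['fx'],(v-c['cy'])/c['fy'],1]); return -R.T@t,d
def atz(n,u,v,z):
    o,d=ray(n,u,v); return o+d*(z-o[2])/d[2]
def atd(n,u,v,D):
    o,d=ray(n,u,v); return o+d*D[int(round(v)),int(round(u))]
def proj(n,X):
    c=arm.get_calibration(n); p=np.array(c['R'])@X+np.array(c['t']); return np.array([c['fx']*p[0]/p[2]+c['cx'],c['fy']*p[1]/p[2]+c['cy']])
E
python3 - <<'E'
import cv2
t=cv2.imread('pics/top0.png');s=cv2.imread('pics/side0.png')
cv2.imwrite('pics/tc.png',cv2.resize(t[95:245,210:370],None,fx=5,fy=5,interpolation=cv2.INTER_CUBIC)[:, :])
cv2.imwrite('pics/tp.png',cv2.resize(t[130:250,420:500],None,fx=5,fy=5,interpolation=cv2.INTER_CUBIC))
cv2.imwrite('pics/sc.png',cv2.resize(s[90:260,270:410],None,fx=3.5,fy=3.5,interpolation=cv2.INTER_CUBIC))
cv2.imwrite('pics/sp.png',cv2.resize(s[290:375,290:430],None,fx=5,fy=5,interpolation=cv2.INTER_CUBIC))
E
```

```text
(no output)
```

View pics/tc.png

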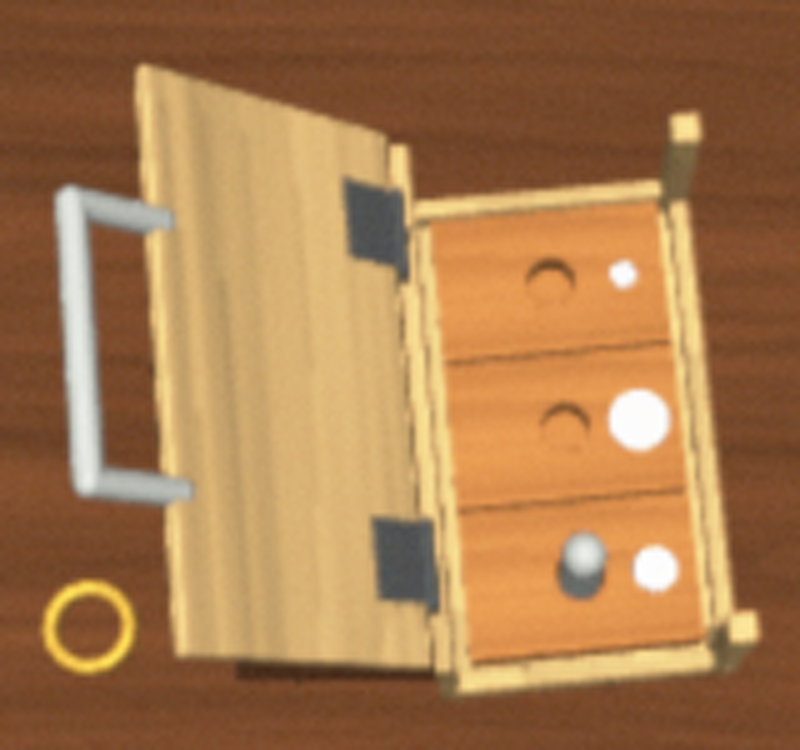

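View pics/tp.png

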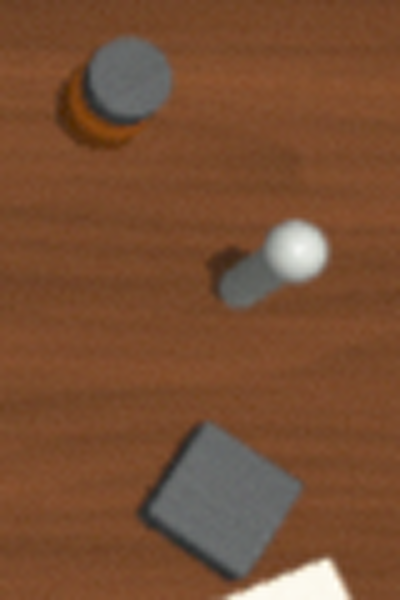

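View pics/sc.png

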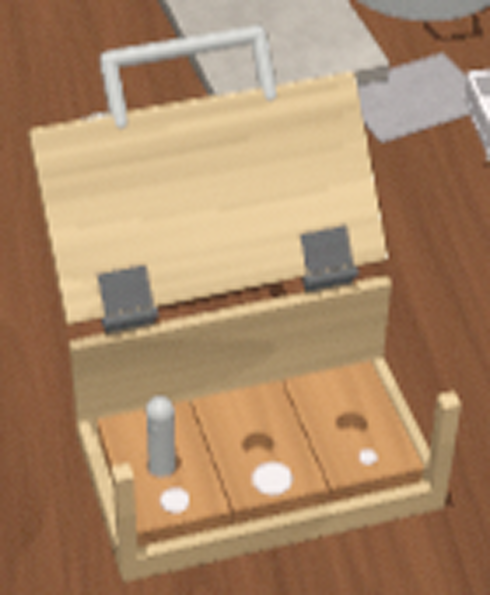

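View pics/sp.png

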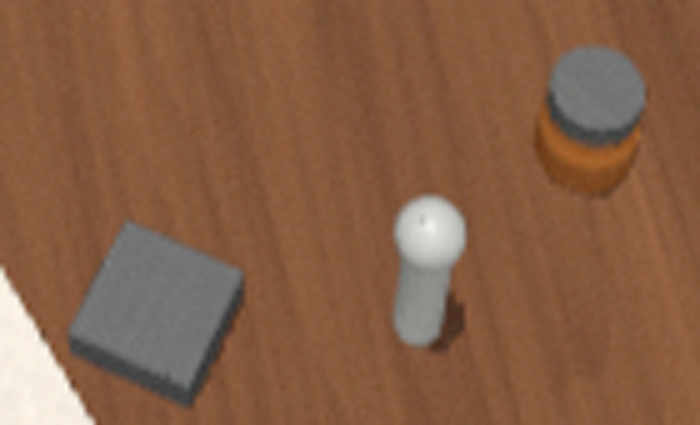

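Run:
```python
from h import *
def T(x,y,f,ox,oy): return (x+.5)/f-.5+ox,(y+.5)/f-.5+oy
np.set_printoptions(precision=4,suppress=True)
print('ball top',atz('top',*T(297,251,5,420,130),.079),'side',atz('side',*T(430,233,5,290,290),.079))
print('jar',atz('top',*T(130,80,5,420,130),.055),atz('side',*T(597,92,5,290,290),.055))
print('block',atz('top',*T(225,500,5,420,130),.022))
dt=[atz('top',*T(x,y,5,210,95),.032) for x,y in((623,274),(639,420),(656,568))]
ds=[atz('side',*T(x,y,3.5,270,90),.032) for x,y in((369,457),(272,478),(175,500))]
for d in (dt,ds):
    d=np.array(d); ax=d[0]-d[2]; print(d, np.linalg.norm(ax), np.degrees(np.arctan2(ax[1],ax[0])))
    ax/=np.linalg.norm(ax); yv=np.array([-ax[1],ax[0],0]); print('mouth',d.mean(0)+.035*yv)
ht=[atz('top',*T(x,y,5,210,95),.032) for x,y in((551,283),(565,428))]
hs=[atz('side',*T(x,y,3.5,270,90),.032) for x,y in((350,421),(258,443))]
print(ht,hs)
D=np.load('pics/top0.npz')['d']
# bar ends, post tops
for x,y in((68,195),(88,488),(78,340)): print('bar',atd('top',*T(x,y,5,210,95),D))
for x,y in((686,127),(742,628)): print('post',atz('top',*T(x,y,5,210,95),.111))
```

```text
ball top [ 0.5327 -0.3567  0.079 ] side [ 0.5342 -0.357   0.079 ]
jar [ 0.6194 -0.2897  0.055 ] [ 0.6217 -0.2947  0.055 ]
block [ 0.4255 -0.3386  0.022 ]
[[ 0.6098 -0.0281  0.032 ]
 [ 0.5381 -0.037   0.032 ]
 [ 0.4672 -0.0461  0.032 ]] 0.1437577505013045 7.188594954722263
mouth [ 0.534  -0.0023  0.032 ]
[[ 0.6122 -0.0303  0.032 ]
 [ 0.5398 -0.0384  0.032 ]
 [ 0.4688 -0.0473  0.032 ]] 0.1443913157408054 6.772496176733449
mouth [ 0.5361 -0.0039  0.032 ]
[array([0.6044, 0.0063, 0.032 ]), array([ 0.5333, -0.002 ,  0.032 ])] [array([0.6063, 0.0057, 0.032 ]), array([ 0.5359, -0.0046,  0.032 ])]
bar [0.5659 0.1927 0.2568]
bar [0.4534 0.1791 0.2523]
bar [0.5093 0.1856 0.2559]
post [ 0.655 -0.052  0.111]
post [ 0.428  -0.0791  0.111 ]
```

>>> step_arm --steps '[100,0,0,-0.04,-6.5,100,0,0,-0.04,-6.5,100,0,0,-0.03,-6.5,100,0,0,0,-6.5,100,0,0,0,-6.5,100,0,0,0,0]'

```text
clock: 0.6
ee_pos: [0.2718, 0.5626, 0.3634]
tool_rot: [180.0, -0.0, -173.1]
force: [0.3, 0.1, -0.7]
width: 0.0853
```

>>> step_arm --steps '[100,-0.006,-0.037,0,0,100,-0.006,-0.037,0,0,100,-0.006,-0.037,0,0,100,-0.006,-0.037,0,0,100,-0.006,-0.037,0,0,100,-0.006,-0.037,0,0,100,-0.006,-0.037,0,0,100,-0.006,-0.037,0,0]'

```text
clock: 1.27
ee_pos: [0.354, 0.2723, 0.3628]
tool_rot: [-180.0, -0.1, -173.5]
force: [1.4, -0.1, -0.1]
width: 0.0855
```

>>> step_arm --steps '[100,-0.006,-0.037,0,0,100,-0.006,-0.037,0,0,100,-0.006,-0.037,0,0,100,-0.006,-0.037,0,0,100,-0.006,-0.037,0,0,100,-0.006,-0.037,0,0,100,-0.006,-0.037,0,0,100,0,0,0,0]'

```text
clock: 1.93
ee_pos: [0.427, 0.0139, 0.3625]
tool_rot: [-179.8, -0.1, -174.2]
force: [-0.1, 0.4, -0.0]
width: 0.0856
```

Run:
```python
from h import *
c=arm.get_calibration('wrist');print(c)
p,d=arm.capture('wrist'); cv2.imwrite('pics/w1.png',p[:,:,::-1])
print(arm.get_state()['joints'])
```

```text
{'fx': 309.70691628693146, 'fy': 309.70691628693146, 'cx': 317.36861731507776, 'cy': 204.34224737775466, 'R': array([[-0.10080171,  0.99489504, -0.00478251],
       [ 0.95077292,  0.09774491,  0.29406937],
       [ 0.29303562,  0.02509561, -0.95577211]]), 't': array([ 0.0312295 , -0.47707392,  0.35904773])}
[  3.9124113   16.51925279 -16.79924055 111.97444185   6.03719749
  52.42411758  80.09589085]
```

View pics/w1.png

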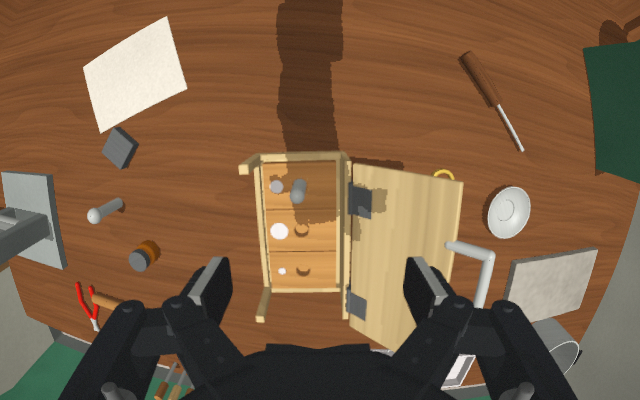

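```bash
cat >> h.py <<'E'
def wray(c,u,v):
    R=np.array(c['R']);t=np.array(c['t']); x,y=(u-c['cx'])/c['fx'],(v-c['cy'])/c['fy']; r=np.hypot(x,y)
    k=np.sin(r)/r; d=R.T@np.array([x*k,y*k,np.cos(r)]); return -R.T@t,d
def watz(c,u,v,z):
    o,d=wray(c,u,v); return o+d*(z-o[2])/d[2]
E
python3 - <<'E'
from h import *
im=cv2.imread('pics/w1.png')
cv2.imwrite('pics/w1c.png',cv2.resize(im[140:330,235:365],None,fx=4,fy=3*4/3,interpolation=cv2.INTER_CUBIC)[:600])
cv2.imwrite('pics/w1p.png',cv2.resize(im[120:280,70:170],None,fx=5,fy=5,interpolation=cv2.INTER_CUBIC)[200:800])
E
```

```text
(no output)
```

View pics/w1c.png

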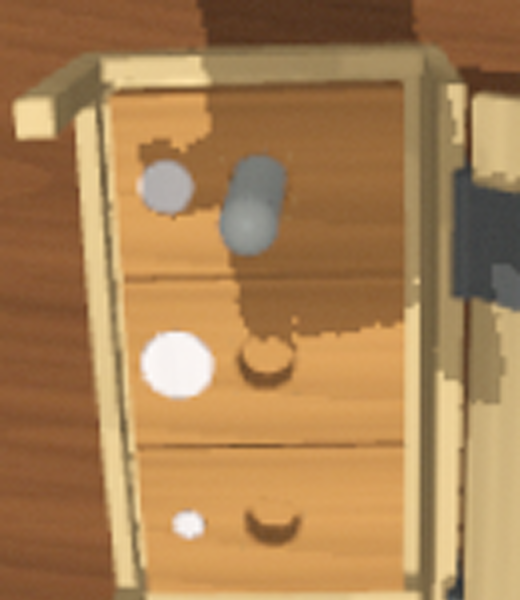

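View pics/w1p.png

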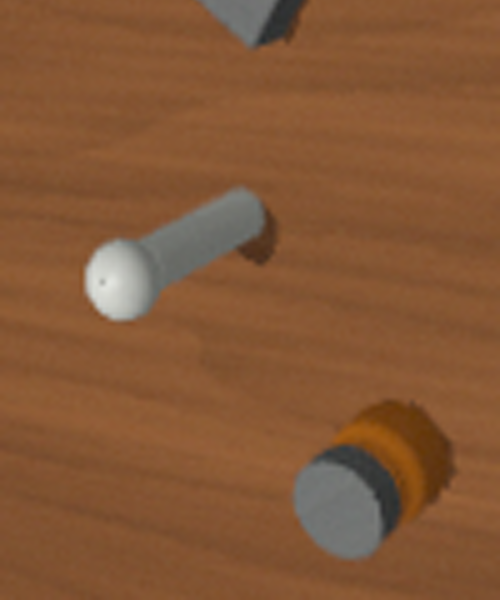

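Run:
```python
from h import *
np.set_printoptions(precision=4,suppress=True)
c=arm.get_calibration('wrist')
def T(x,y,f,ox,oy): return (x+.5)/f-.5+ox,(y+.5)/f-.5+oy
d=np.array([watz(c,*T(x,y,4,235,140),.032) for x,y in((188,524),(177,365),(165,187))])
ax=d[0]-d[2];L=np.linalg.norm(ax);print(d,L,np.degrees(np.arctan2(ax[1],ax[0])));ax/=L
print('mouth',d.mean(0)+.035*np.array([-ax[1],ax[0],0]))
print('hole',watz(c,*T(266,361,4,235,140),.032))
print('ball',watz(c,*T(121,480,5,70,120),.079))
```

```text
[[ 0.6105 -0.0236  0.032 ]
 [ 0.5391 -0.0322  0.032 ]
 [ 0.4675 -0.0417  0.032 ]] 0.14415520402097923 7.215291983850253
mouth [0.5346 0.0022 0.032 ]
hole [0.5335 0.0027 0.032 ]
ball [ 0.5345 -0.3524  0.079 ]
```

>>> step_arm --steps '[100,-0.006,-0.034,0,-0.6,100,-0.006,-0.034,0,-0.6,100,-0.006,-0.034,0,0,100,-0.006,-0.034,0,0,100,-0.006,-0.034,0,0,100,-0.006,-0.034,0,0,100,-0.006,-0.034,0,0,100,-0.006,-0.034,0,0]'

```text
clock: 2.65
ee_pos: [0.5108, -0.2407, 0.3628]
tool_rot: [179.9, -0.0, -172.1]
force: [0.7, -0.5, 0.4]
width: 0.0856
```

>>> step_arm --steps '[100,-0.006,-0.034,0,0,100,-0.006,-0.034,0,0,100,0,0,0.0,0,100,0,0,0.0,0]'

```text
clock: 2.98
ee_pos: [0.5316, -0.307, 0.3619]
tool_rot: [179.9, -0.1, -172.3]
force: [-0.2, 0.7, -0.2]
width: 0.0852
```

>>> step_arm --steps '[100,0.002,-0.024,0.02,0.6,100,0.002,-0.024,0.04,0,100,0,0,0.03,0,100,0,0,0,0,100,0,0,0,0]'

```text
clock: 3.4
ee_pos: [0.5336, -0.3488, 0.2765]
tool_rot: [179.7, -0.1, -172.5]
force: [0.4, 0.4, 1.1]
width: 0.0852
```

Run:
```python
from h import *
p,d=arm.capture('wrist'); cv2.imwrite('pics/w2.png',p[:,:,::-1])
p,d=arm.capture('side'); cv2.imwrite('pics/s2.png',cv2.resize(p[240:400,260:460,::-1],None,fx=3.7,fy=3.7,interpolation=cv2.INTER_CUBIC))
s=arm.get_state();print(s['ee_pos'],s['tool_rot'],s['joints'])
```

```text
[ 0.5356611  -0.35008459  0.27972573] [-179.9793433     0.19254509 -172.52544173] [ 35.11006158  39.02239437 -11.17631911  85.26022141   8.32054223
  56.36043781 119.24705851]
```

View pics/w2.png

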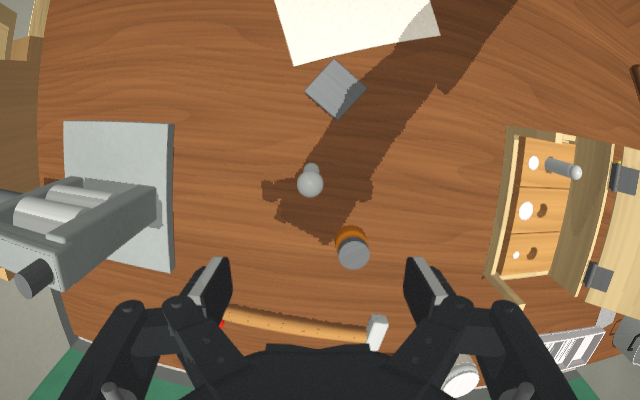

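View pics/s2.png

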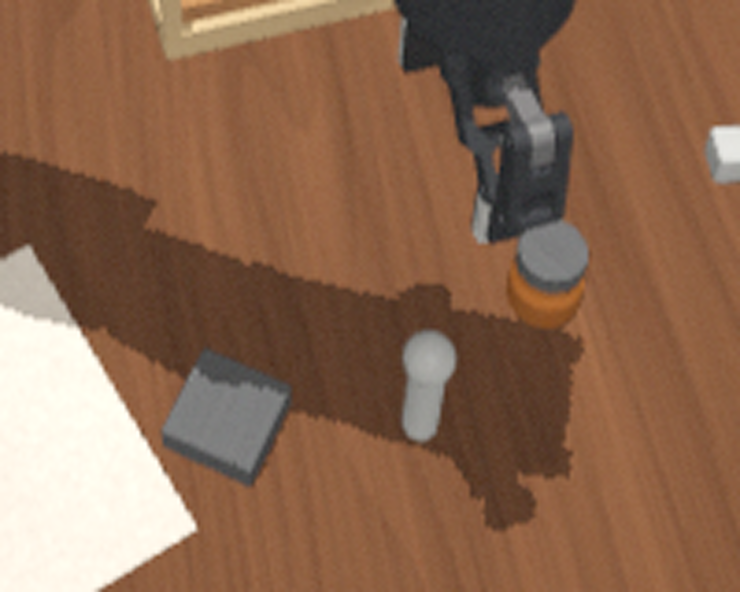

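Run:
```python
from h import *
np.set_printoptions(precision=4,suppress=True)
c=arm.get_calibration('wrist')
print(watz(c,310,184,.079),watz(c,312.5,168,.0))
for i in range(4):print(arm.get_state()['ee_pos'])
```

```text
[ 0.538  -0.3582  0.079 ] [ 0.5353 -0.3571  0.    ]
[ 0.5357 -0.3501  0.2797]
[ 0.5357 -0.3501  0.2797]
[ 0.5357 -0.3501  0.2797]
[ 0.5357 -0.3501  0.2797]
```

>>> step_arm --steps '[100,0,-0.008,0,0.5,100,0,0,0.04,0,100,0,0,0.04,0,100,0,0,0.04,0,100,0,0,0.03,0,100,0,0,0.02,0,100,0,0,0,0,100,0,0,0,0]'

```text
clock: 4.17
ee_pos: [0.5356, -0.3603, 0.1084]
tool_rot: [-180.0, 0.1, -173.2]
force: [0.7, -0.9, 0.4]
width: 0.0855
```

Run:
```python
from h import *
np.set_printoptions(precision=4,suppress=True)
c=arm.get_calibration('wrist')
p,d=arm.capture('wrist'); cv2.imwrite('pics/w3.png',p[:,:,::-1])
s=arm.get_state();print(s['ee_pos'],s['tool_rot'])
print(c)
```

```text
[ 0.5365 -0.3608  0.1097] [-179.8746    0.1793 -173.1781]
{'fx': 309.70691628693146, 'fy': 309.70691628693146, 'cx': 317.36861731507776, 'cy': 204.34224737775466, 'R': array([[-0.1189,  0.9929, -0.0011],
       [ 0.9483,  0.1139,  0.2963],
       [ 0.2943,  0.0341, -0.9551]]), 't': array([ 0.4218, -0.4621,  0.0962])}
```

View pics/w3.png

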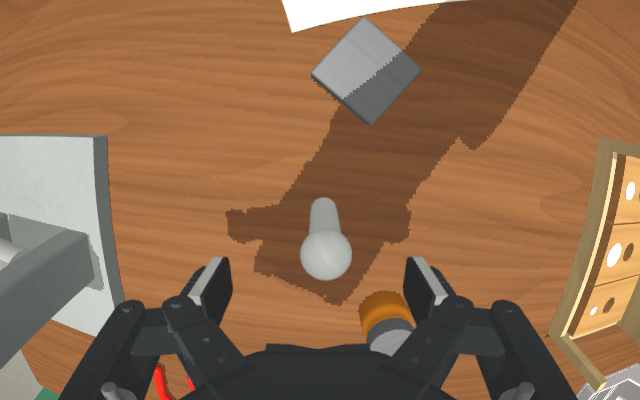

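```bash
cat >> h.py <<'E'
def wproj(c,X):
    p=np.array(c['R'])@X+np.array(c['t']); th=np.arctan2(np.hypot(p[0],p[1]),p[2]); n=np.hypot(p[0],p[1])
    return c['cx']+c['fx']*th*p[0]/n, c['cy']+c['fy']*th*p[1]/n
E
python3 - <<'E'
from h import *
np.set_printoptions(precision=4,suppress=True)
c=arm.get_calibration('wrist'); e=arm.get_state()['ee_pos']
print(watz(c,326,254,.079),e,wproj(c,e),wproj(c,np.array([e[0],e[1],.079])),wproj(c,np.array([e[0],e[1],.0])))
print(watz(c,323,206,.0))
E
```

```text
[ 0.5351 -0.3566  0.079 ] [ 0.5365 -0.3608  0.1097] (np.float64(318.0708439945976), np.float64(285.38296621522284)) (np.float64(318.111652812336), np.float64(255.34591786231508)) (np.float64(318.1639157697734), np.float64(209.74396738769408))
[ 0.5329 -0.3574  0.    ]
```

>>> step_arm --steps '[100,0.001,0.003,0,0,100,0,0,0.03,0,100,0,0,0.027,0,100,0,0,0,0,100,0,0,0,0]'

```text
clock: 4.63
ee_pos: [0.5335, -0.357, 0.0514]
tool_rot: [180.0, -0.0, -173.2]
force: [1.0, -0.5, 0.5]
width: 0.0854
```

Run:
```python
from h import *
p,d=arm.capture('wrist'); cv2.imwrite('pics/w4.png',p[:,:,::-1])
p,d=arm.capture('side'); cv2.imwrite('pics/s4.png',cv2.resize(p[240:400,260:460,::-1],None,fx=3.7,fy=3.7,interpolation=cv2.INTER_CUBIC))
s=arm.get_state();print(s['ee_pos'],s['tool_rot'])
```

```text
[ 0.53490433 -0.35796073  0.05297071] [-179.86941659    0.18197338 -173.18043669]
```

View pics/w4.png

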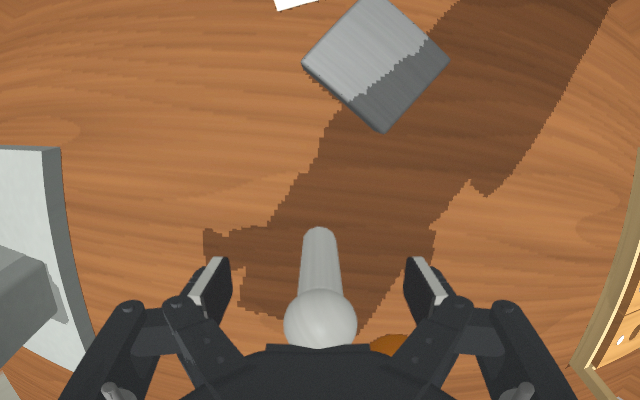

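View pics/s4.png

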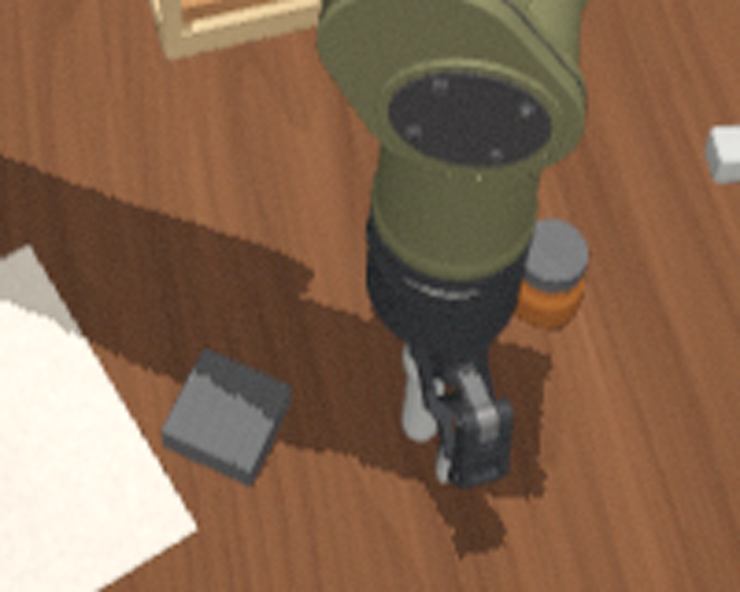

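>>> step_arm --steps '[0,0,0,0,0,0,0,0,0,0,0,0,0,0,0,0,0,0,0,0,0,0,0,0,0,0,0,0,0,0,0,0,0,0,0,0,0,0,0,0]' --squeeze 60

```text
clock: 5.4
ee_pos: [0.5335, -0.3568, 0.051]
tool_rot: [180.0, 0.0, -173.2]
force: [-0.4, 1.6, 5.1]
width: 0.0196
```

Run:
```python
from h import *
np.set_printoptions(precision=4,suppress=True)
c=arm.get_calibration('wrist')
p,d=arm.capture('wrist'); cv2.imwrite('pics/w5.png',p[:,:,::-1])
s=arm.get_state();e=s['ee_pos'];print(e,s['tool_rot'],s['width'])
for z in(.079,0.093,.04,0): print(z,wproj(c,np.array([e[0],e[1],z])))
```

```text
[ 0.5335 -0.3568  0.051 ] [ 179.9766    0.008  -173.1518] 0.01970984610933083
0.079 (np.float64(318.2092765974178), np.float64(323.9768667685505))
0.093 (np.float64(318.2935789623231), np.float64(349.05836760550284))
0.04 (np.float64(318.0338711853378), np.float64(273.5064585335656))
0 (np.float64(317.9151746925516), np.float64(240.51817144316226))
```

View pics/w5.png

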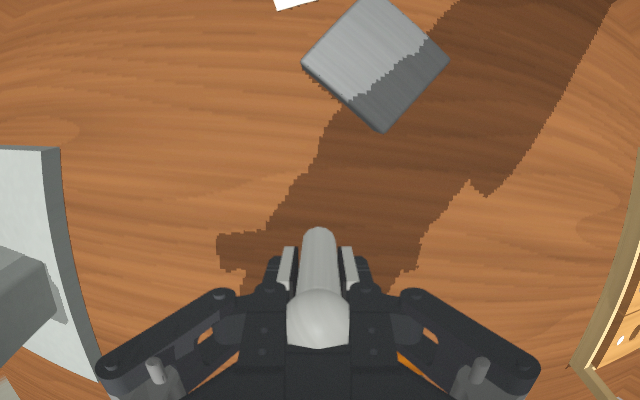

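>>> step_arm --steps '[0,0,0,-0.02,0,0,0,0,-0.035,0,0,0,0,-0.035,0,0,0,0,-0.035,0,0,0,0,-0.025,0,0,0,0,0,0]'

```text
clock: 5.95
ee_pos: [0.5364, -0.359, 0.2062]
tool_rot: [-179.6, 0.5, -173.2]
force: [0.3, 0.1, -1.2]
width: 0.0199
```

>>> step_arm --steps '[0,-0.004,0.02,0,0,0,-0.004,0.035,0,0,0,-0.004,0.037,0,0,0,-0.004,0.037,0,0,0,-0.004,0.037,0,0,0,-0.004,0.037,0,0,0,-0.004,0.037,0,0,0,-0.004,0.037,0,0]'

```text
clock: 6.62
ee_pos: [0.5313, -0.0767, 0.1995]
tool_rot: [180.0, -0.1, -173.2]
force: [0.9, -0.4, -1.3]
width: 0.0197
```

>>> step_arm --steps '[0,-0.004,0.035,0,0,0,-0.004,0.025,0,0,0,-0.002,0.014,0,0,0,0,0,0,0,0,0,0,0,0]'

```text
clock: 7.03
ee_pos: [0.5328, -0.0032, 0.1997]
tool_rot: [-180.0, -0.1, -173.1]
force: [-0.5, -0.1, -2.0]
width: 0.0199
```

Run:
```python
from h import *
np.set_printoptions(precision=4,suppress=True)
c=arm.get_calibration('wrist')
p,d=arm.capture('wrist'); cv2.imwrite('pics/w6.png',p[:,:,::-1])
s=arm.get_state();e=s['ee_pos'];print(e,s['tool_rot'],s['width'])
print(c,wproj(c,np.array([e[0],e[1],.032])),wproj(c,e+np.array([-.001,0,-.051])))
```

```text
[ 0.5328 -0.0049  0.1998] [-179.9404   -0.0971 -173.2077] 0.019598368327686806
{'fx': 309.70691628693146, 'fy': 309.70691628693146, 'cx': 317.36861731507776, 'cy': 204.34224737775466, 'R': array([[-0.1209,  0.9927, -0.0007],
       [ 0.9488,  0.1158,  0.2938],
       [ 0.2917,  0.0348, -0.9559]]), 't': array([ 0.0681, -0.5269,  0.1736])} (np.float64(316.147474669077), np.float64(191.39935606510574)) (np.float64(315.47929727899964), np.float64(238.92689422787464))
```

View pics/w6.png

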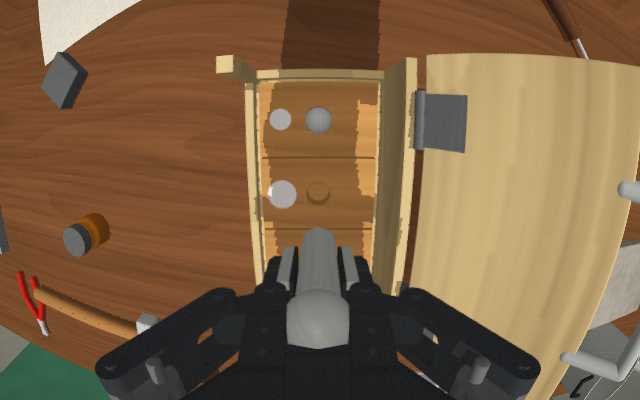

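Run:
```python
import cv2
im=cv2.imread('pics/w6.png')
cv2.imwrite('pics/w6c.png',cv2.resize(im[100:250,240:400],None,fx=5,fy=4,interpolation=cv2.INTER_CUBIC))
```

```text
(no output)
```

View pics/w6c.png

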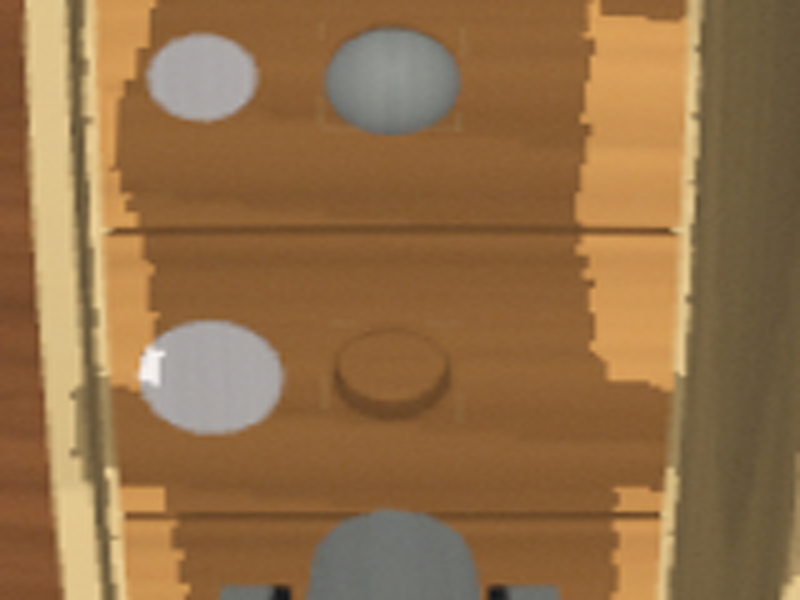

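Run:
```python
from h import *
np.set_printoptions(precision=4,suppress=True)
c=arm.get_calibration('wrist');s=arm.get_state();e=s['ee_pos'];print(e,s['tool_rot'])
h=watz(c,317.9,193.1,.032);d=watz(c,281.8,193.9,.032);print(h,d,h-e,h-d)
print('case yaw from disc-hole',np.degrees(np.arctan2(*(h-d)[:2]*[-1,1])))
# foot front edge visible at row 228
for r in(-.012,-.011,-.010,-.009): print(r,wproj(c,e+np.array([r,0,-.051])))
```

```text
[ 0.5328 -0.0049  0.1998] [-179.9404   -0.0971 -173.2077]
[ 0.5344 -0.0047  0.032 ] [ 0.5393 -0.0394  0.032 ] [ 0.0016  0.0001 -0.1678] [-0.0049  0.0347  0.    ]
case yaw from disc-hole 8.053184488699705
-0.012 (np.float64(320.4054795153287), np.float64(222.20082677610512))
-0.011 (np.float64(320.20071747277836), np.float64(223.76792023072682))
-0.01 (np.float64(319.99664132017807), np.float64(225.32905474932835))
-0.009 (np.float64(319.79325814798915), np.float64(226.88418403212697))
```

>>> step_arm --steps '[0,-0.002,0,0.02,0,0,0,0,0.035,0,0,0,0,0.03,0,0,0,0,0.02,0,0,0,0,0,0,0,0,0,0,0]'

```text
clock: 7.58
ee_pos: [0.5346, -0.0054, 0.0948]
tool_rot: [-179.9, -0.2, -173.3]
force: [0.6, -0.4, -1.1]
width: 0.0197
```

Run:
```python
from h import *
np.set_printoptions(precision=4,suppress=True)
c=arm.get_calibration('wrist')
s=arm.get_state();e=s['ee_pos'];print(e,s['tool_rot'],s['width'])
p,d=arm.capture('wrist'); cv2.imwrite('pics/w7.png',p[:,:,::-1])
cv2.imwrite('pics/w7c.png',cv2.resize(p[150:290,240:400,::-1],None,fx=5,fy=4,interpolation=cv2.INTER_CUBIC))
p,d=arm.capture('side'); cv2.imwrite('pics/s7.png',cv2.resize(p[100:270,260:430,::-1],None,fx=3.5,fy=3.5,interpolation=cv2.INTER_CUBIC))
print(wproj(c,np.array([e[0],e[1],.032])))
```

```text
[ 0.5346 -0.0054  0.0948] [-179.9463   -0.1528 -173.3129] 0.01973906071366144
(np.float64(318.0092505440506), np.float64(233.3041927760993))
```

View pics/w7c.png

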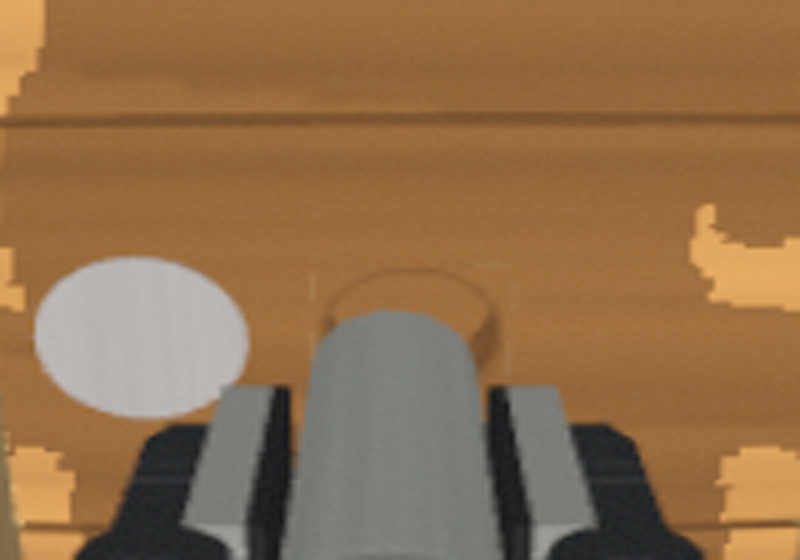

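View pics/s7.png

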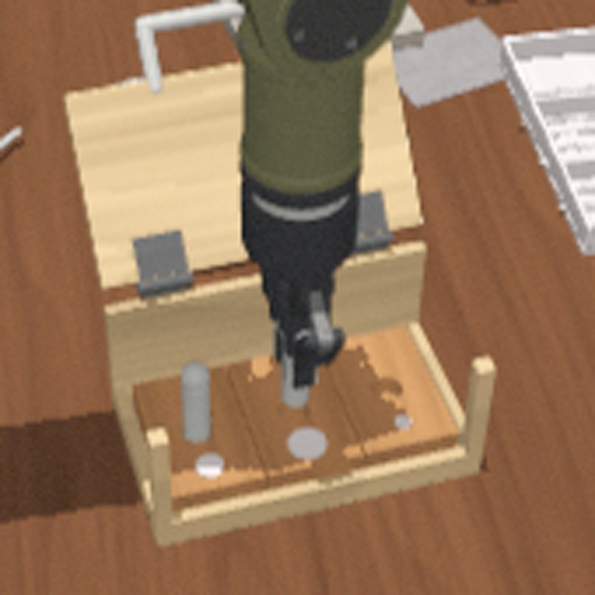

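>>> step_arm --steps '[0,0,0.002,0.004,0,0,0,0,0.004,0,0,0,0,0,0]'

```text
clock: 7.93
ee_pos: [0.5353, -0.0012, 0.0878]
tool_rot: [180.0, 0.0, -173.2]
force: [0.4, -0.7, -1.5]
width: 0.0196
```

Run:
```python
from h import *
np.set_printoptions(precision=4,suppress=True)
c=arm.get_calibration('wrist')
s=arm.get_state();e=s['ee_pos'];print(e,s['tool_rot'],s['width'])
p,d=arm.capture('wrist'); cv2.imwrite('pics/w8c.png',cv2.resize(p[150:290,240:400,::-1],None,fx=5,fy=4,interpolation=cv2.INTER_CUBIC))
print(wproj(c,np.array([e[0],e[1],.032])))
```

```text
[ 0.5353 -0.0012  0.0878] [ 179.99      0.0381 -173.1519] 0.019596455640574953
(np.float64(317.8842153153109), np.float64(237.28088864740863))
```

View pics/w8c.png

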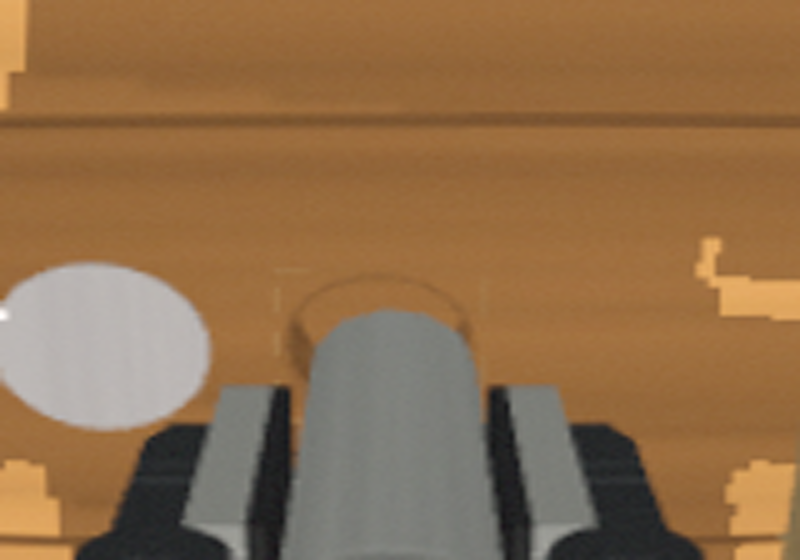

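>>> step_arm --steps '[0,0,0,0,0,0,0,0,0,0,0,0,0,0,0,0,0,0,0,0]'

```text
clock: 8.32
ee_pos: [0.5352, -0.0014, 0.0877]
tool_rot: [180.0, 0.0, -173.2]
force: [-0.6, 0.2, -1.5]
width: 0.0197
```

Run:
```python
from h import *
np.set_printoptions(precision=4,suppress=True)
c=arm.get_calibration('wrist')
s=arm.get_state();e=s['ee_pos'];print(e,s['tool_rot'],s['width'])
p,d=arm.capture('wrist'); cv2.imwrite('pics/w9c.png',cv2.resize(p[150:290,240:400,::-1],None,fx=5,fy=4,interpolation=cv2.INTER_CUBIC))
print(wproj(c,np.array([e[0],e[1],.032])))
```

```text
[ 0.5352 -0.0014  0.0877] [ 179.998     0.0142 -173.1706] 0.019681613429196984
(np.float64(317.8858882534812), np.float64(237.3715530344542))
```

View pics/w9c.png

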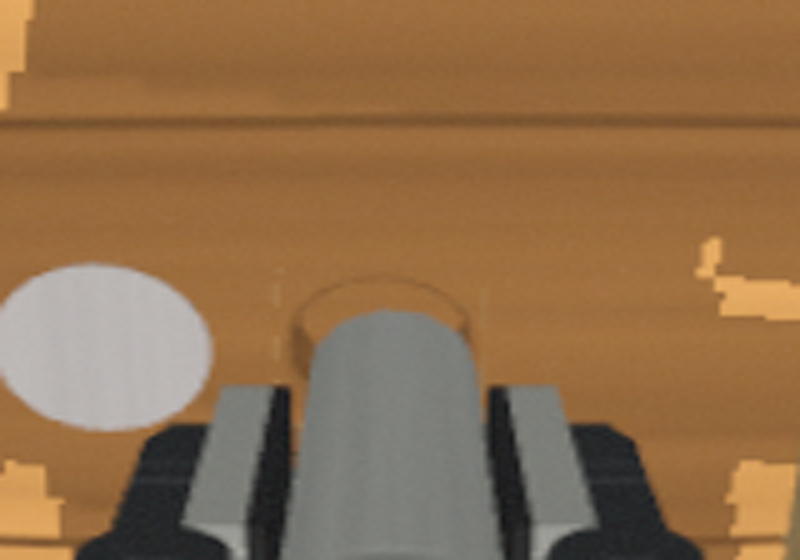

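>>> step_arm --steps '[0,0.001,-0.0016,0,0,0,0,0,0,0,0,0,0,0,0,0,0,0,0,0,0,0,0,0,0]'

```text
clock: 8.78
ee_pos: [0.5343, -0.0031, 0.0876]
tool_rot: [180.0, 0.0, -173.2]
force: [0.9, -0.2, -2.1]
width: 0.0198
```

Run:
```python
from h import *
np.set_printoptions(precision=4,suppress=True)
c=arm.get_calibration('wrist')
s=arm.get_state();e=s['ee_pos'];print(e,s['tool_rot'],s['width'])
p,d=arm.capture('wrist'); cv2.imwrite('pics/w10c.png',cv2.resize(p[150:290,240:400,::-1],None,fx=5,fy=4,interpolation=cv2.INTER_CUBIC))
print(wproj(c,np.array([e[0],e[1],.032])))
```

```text
[ 0.5343 -0.0031  0.0876] [ 179.9922    0.005  -173.1725] 0.019806301454202077
(np.float64(317.8964626849279), np.float64(237.50318060070452))
```

View pics/w10c.png

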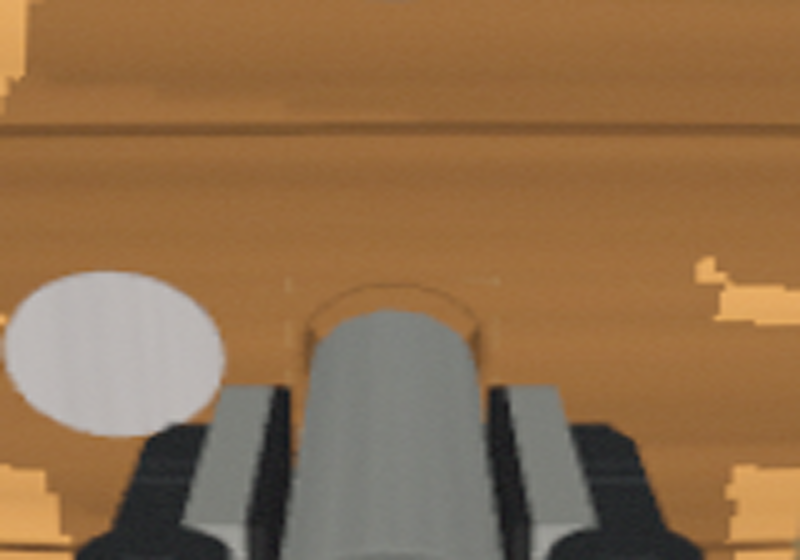

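>>> step_arm --steps '[0,-0.0003,0,0.002,0,0,0,0,0.002,0,0,0,0,0.002,0,0,0,0,0.001,0,0,0,0,0.001,0,0,0,0,0.001,0,0,0,0,0,0]'

```text
clock: 9.42
ee_pos: [0.5345, -0.0031, 0.0784]
tool_rot: [180.0, -0.0, -173.2]
force: [-0.7, 0.4, -1.7]
width: 0.0198
```

>>> step_arm --steps '[0,0,0,0.002,0,0,0,0,0.002,0,0,0,0,0.002,0,0,0,0,0.002,0,0,0,0,0.002,0,0,0,0,0.001,0,0,0,0,0,0]'

```text
clock: 10.0
ee_pos: [0.5344, -0.0031, 0.0673]
tool_rot: [180.0, -0.0, -173.2]
force: [-0.0, 0.1, -2.9]
width: 0.0197
```

>>> step_arm --steps '[0,0,0,0.001,0,0,0,0,0.001,0,0,0,0,0,0]'

```text
clock: 10.25
ee_pos: [0.5346, -0.0031, 0.0655]
tool_rot: [180.0, -0.0, -173.2]
force: [-0.2, 0.2, -1.6]
width: 0.02
```

>>> step_arm --steps '[0,0,0,0.001,0,0,0,0,0,0]'

```text
clock: 10.42
ee_pos: [0.5348, -0.003, 0.065]
tool_rot: [180.0, 0.0, -173.2]
force: [0.5, -0.7, 2.4]
width: 0.0198
```

>>> step_arm --steps '[50,0,0,0,0,50,0,0,0,0,50,0,0,0,0,50,0,0,0,0,50,0,0,0,0,50,0,0,0,0]'

```text
clock: 10.92
ee_pos: [0.5347, -0.0031, 0.0646]
tool_rot: [180.0, 0.0, -173.2]
force: [-0.2, -1.1, -0.6]
width: 0.0426
```

Run:
```python
from h import *
p,d=arm.capture('wrist'); cv2.imwrite('pics/w11.png',p[:,:,::-1])
s=arm.get_state();e=s['ee_pos'];print(e,s['tool_rot'],s['width'])
```

```text
[ 0.53461522 -0.0030916   0.06454203] [ 1.79995661e+02 -5.27557901e-04 -1.73173261e+02] 0.04283011651901402
```

View pics/w11.png

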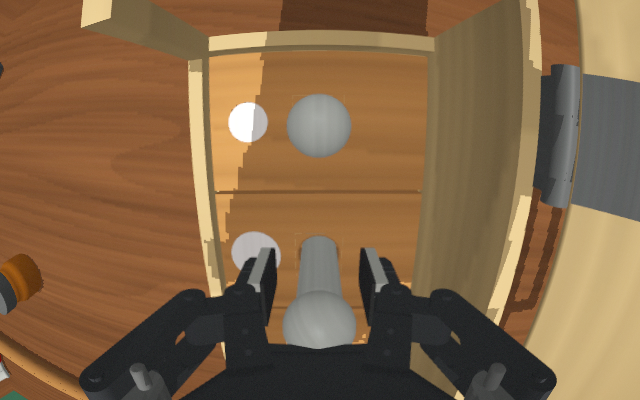

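>>> step_arm --steps '[50,0,0,-0.01,0,50,0,0,-0.025,0,50,0,0,-0.04,0,50,0,0,-0.04,0,50,0,0,-0.04,0,50,0,0,-0.04,0,50,0,0,-0.04,0,50,0,0,-0.04,0]'

```text
clock: 11.63
ee_pos: [0.5337, -0.0032, 0.3426]
tool_rot: [180.0, 0.0, -173.2]
force: [2.3, -0.1, -0.3]
width: 0.0429
```

>>> step_arm --steps '[100,0,0,-0.02,0,100,0,0,0,0,100,0,0,0,0,100,0,0,0,0]'

```text
clock: 11.97
ee_pos: [0.5336, -0.0033, 0.359]
tool_rot: [180.0, -0.1, -173.2]
force: [-0.7, -0.2, -0.5]
width: 0.0852
```

Run:
```python
from h import *
np.set_printoptions(precision=4,suppress=True)
c=arm.get_calibration('wrist')
s=arm.get_state();e=s['ee_pos'];print(e,s['tool_rot'],s['width'],s['joints'])
p,d=arm.capture('wrist'); cv2.imwrite('pics/w12.png',p[:,:,::-1])
```

```text
[ 0.5336 -0.0033  0.359 ] [ 179.9996   -0.1099 -173.1677] 0.08515438207853378 [ 0.6211 25.5127 -8.1243 96.8863  4.1157 58.0015 87.922 ]
```

View pics/w12.png

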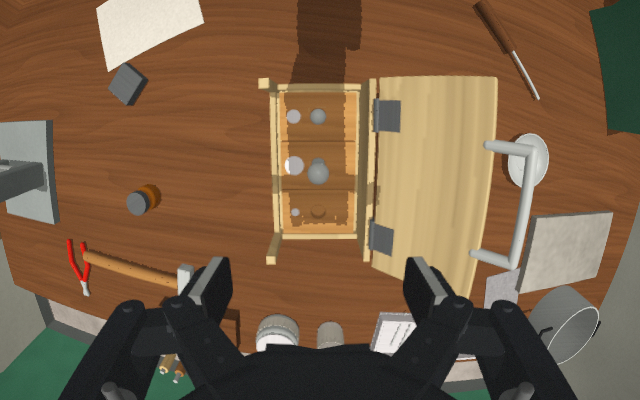

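Run:
```python
from h import *
np.set_printoptions(precision=4,suppress=True)
c=arm.get_calibration('wrist')
def T(x,y,f,ox,oy): return (x+.5)/f-.5+ox,(y+.5)/f-.5+oy
for u,v in((543,143),(513,265),(529,200)): print('w',watz(c,u,v,.249))
for x,y in((68,195),(88,488),(77,340)): print('t',atz('top',*T(x,y,5,210,95),.249))
for x,y in((107,62),(260,35),(185,48)): print('s',atz('side',*T(x,y,3.5,270,90),.249))
```

```text
w [0.4467 0.191  0.249 ]
w [0.5674 0.1946 0.249 ]
w [0.5009 0.1892 0.249 ]
t [0.5685 0.1943 0.249 ]
t [0.454  0.1797 0.249 ]
t [0.5112 0.1873 0.249 ]
s [0.4569 0.1754 0.249 ]
s [0.5684 0.1891 0.249 ]
s [0.5133 0.1826 0.249 ]
```

>>> step_arm --steps '[100,0,0.02,0,0,100,0,0.04,0,0,100,0,0.04,0,0,100,0,0.04,0,0,100,0,0.03,0,0,100,0,0.02,0.02,0,100,0,0,0.03,0,100,0,0,0,0]'

```text
clock: 12.68
ee_pos: [0.5078, 0.1857, 0.3037]
tool_rot: [-179.8, -0.7, -172.9]
force: [-0.7, -1.5, -0.8]
width: 0.0854
```

>>> step_arm --steps '[100,0,0,0,0,100,0,0,0,0,100,0,0,0,0]'

```text
clock: 12.93
ee_pos: [0.513, 0.1846, 0.3107]
tool_rot: [180.0, 0.1, -173.3]
force: [0.2, -0.2, 0.3]
width: 0.0856
```

Run:
```python
from h import *
np.set_printoptions(precision=4,suppress=True)
c=arm.get_calibration('wrist')
s=arm.get_state();e=s['ee_pos'];print(e,s['tool_rot'],s['width'],s['joints'])
p,d=arm.capture('wrist'); cv2.imwrite('pics/w13.png',p[:,:,::-1])
print(wproj(c,np.array([e[0],e[1],.249])))
```

```text
[0.513  0.1846 0.3107] [ 179.9988    0.1038 -173.2907] 0.08557022252961816 [-19.0291  29.3054  -8.9851  99.4878   5.6463  51.5455  66.3189]
(np.float64(317.8591253551571), np.float64(233.51807141350523))
```

View pics/w13.png

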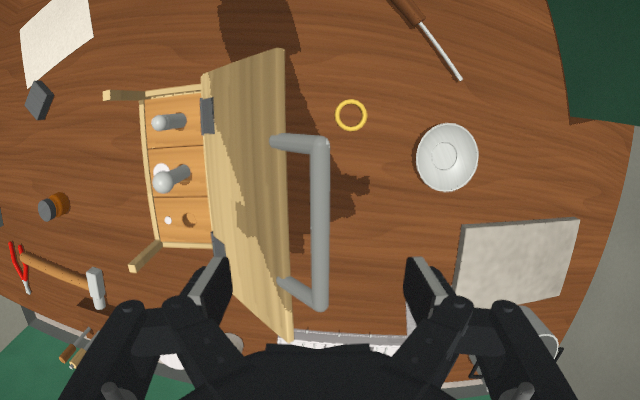

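>>> step_arm --steps '[100,0,0.001,0.02,0,100,0,0,0.02,0,100,0,0,0.01,0,100,0,0,0.004,0,100,0,0,0,0,100,0,0,0,0,100,0,0,0,0]'

```text
clock: 13.57
ee_pos: [0.5126, 0.1868, 0.2567]
tool_rot: [180.0, 0.1, -173.2]
force: [0.0, -0.0, -0.1]
width: 0.0857
```

Run:
```python
from h import *
np.set_printoptions(precision=4,suppress=True)
c=arm.get_calibration('wrist')
s=arm.get_state();e=s['ee_pos'];print(e,s['tool_rot'],s['width'])
p,d=arm.capture('wrist'); cv2.imwrite('pics/w14.png',p[:,:,::-1])
p,d=arm.capture('side'); cv2.imwrite('pics/s14.png',cv2.resize(p[60:260,230:430,::-1],None,fx=3,fy=3,interpolation=cv2.INTER_CUBIC))
print(wproj(c,np.array([e[0],e[1],.249])))
```

```text
[0.5126 0.1868 0.2567] [ 179.9603    0.1208 -173.1846] 0.08565452610097396
(np.float64(317.9735102090295), np.float64(276.84394463714165))
```

View pics/w14.png

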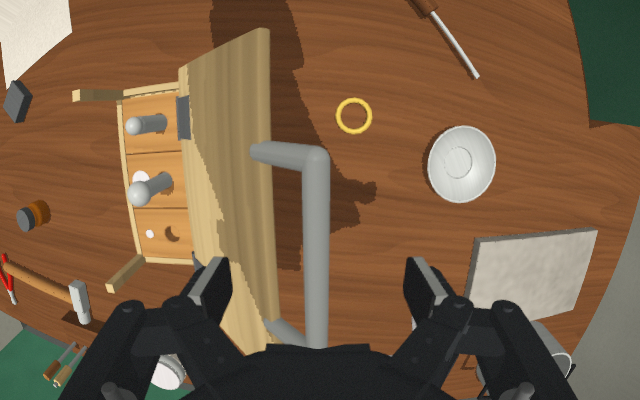

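View pics/s14.png

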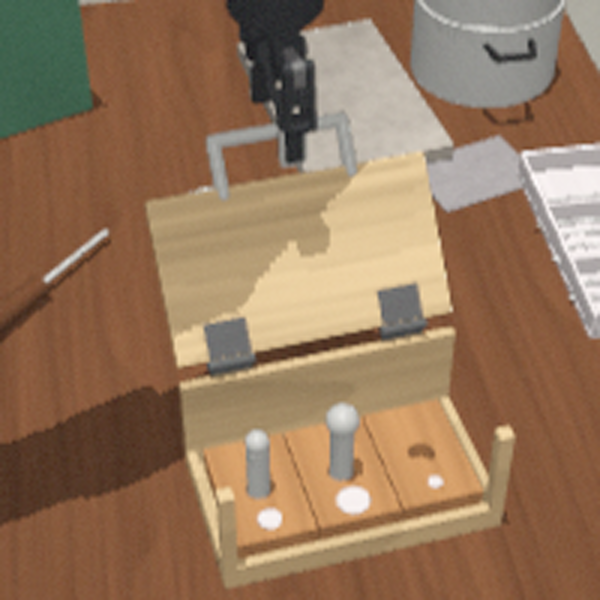

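>>> step_arm --steps '[0,0,0,0,0,0,0,0,0,0,0,0,0,0,0,0,0,0,0,0,0,0,0,0,0,0,0,0,0,0,0,0,0,0,0,0,0,0,0,0]' --squeeze 40

```text
clock: 14.33
ee_pos: [0.5119, 0.186, 0.2557]
tool_rot: [-180.0, -0.0, -173.2]
force: [-0.2, -1.6, 2.8]
width: 0.0106
```

>>> step_arm --steps '[0,0,0,0,0,0,0,0,0,0]'

```text
clock: 14.5
ee_pos: [0.5119, 0.1861, 0.2557]
tool_rot: [-180.0, -0.0, -173.2]
force: [0.0, -2.0, 2.2]
width: 0.0104
```

Run:
```python
from h import *
p,d=arm.capture('side'); cv2.imwrite('pics/s15.png',cv2.resize(p[60:160,260:360,::-1],None,fx=6,fy=6,interpolation=cv2.INTER_CUBIC))
p,d=arm.capture('wrist'); cv2.imwrite('pics/w15.png',p[:,:,::-1])
```

```text
(no output)
```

View pics/s15.png

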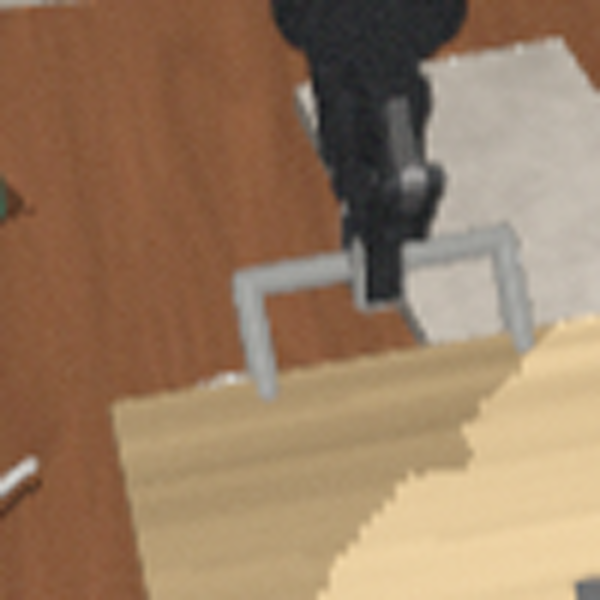

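View pics/w15.png

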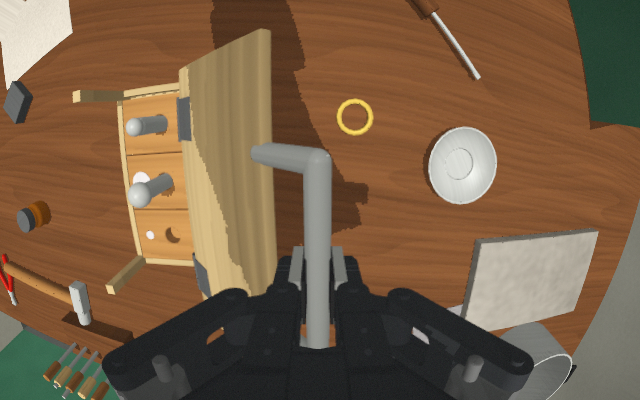

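>>> step_arm --steps '[0,0,-0.005,-0.0042,0,0,0,-0.005,-0.0042,0,0,0,-0.0053,-0.0038,0,0,0,-0.0054,-0.0038,0,0,0,-0.0056,-0.0034,0,0,0,-0.0056,-0.0034,0,0,0,0,0,0,0,0,0,0,0]'

```text
clock: 15.27
ee_pos: [0.5157, 0.1552, 0.2791]
tool_rot: [179.9, 0.1, -173.2]
force: [0.4, 3.5, 1.6]
width: 0.0105
```

>>> step_arm --steps '[0,0,-0.0059,-0.003,0,0,0,-0.0059,-0.003,0,0,0,-0.006,-0.0026,0,0,0,-0.006,-0.0025,0,0,0,-0.0062,-0.0021,0,0,0,-0.0062,-0.0021,0,0,0,0,0,0,0,0,0,0,0]'

```text
clock: 15.93
ee_pos: [0.5203, 0.1181, 0.2946]
tool_rot: [-180.0, 0.1, -173.2]
force: [-1.0, 4.1, 6.4]
width: 0.0103
```

>>> step_arm --steps '[0,0,-0.0062,-0.0017,0,0,0,-0.0063,-0.0016,0,0,0,-0.0065,-0.0012,0,0,0,-0.0065,-0.0012,0,0,0,-0.0065,-0.0007,0,0,0,-0.0065,-0.0007,0,0,0,0,0,0,0,0,0,0,0]'

```text
clock: 16.6
ee_pos: [0.525, 0.0796, 0.3009]
tool_rot: [-180.0, 0.0, -173.3]
force: [1.5, 0.9, 2.6]
width: 0.0104
```

Run:
```python
from h import *
np.set_printoptions(precision=4,suppress=True)
s=arm.get_state();print(s['ee_pos'],s['tool_rot'],s['force'])
p,d=arm.capture('side'); cv2.imwrite('pics/s16.png',cv2.resize(p[60:260,230:430,::-1],None,fx=3,fy=3,interpolation=cv2.INTER_CUBIC))
p,d=arm.capture('wrist'); cv2.imwrite('pics/w16.png',p[:,:,::-1])
p,d=arm.capture('top'); cv2.imwrite('pics/t16.png',cv2.resize(p[95:245,230:370,::-1],None,fx=4,fy=4,interpolation=cv2.INTER_CUBIC));np.savez('pics/t16.npz',p=p,d=d)
```

```text
[0.525  0.0796 0.3009] [-179.9542    0.032  -173.2573] [1.5254 0.9096 2.5706]
```

View pics/s16.png

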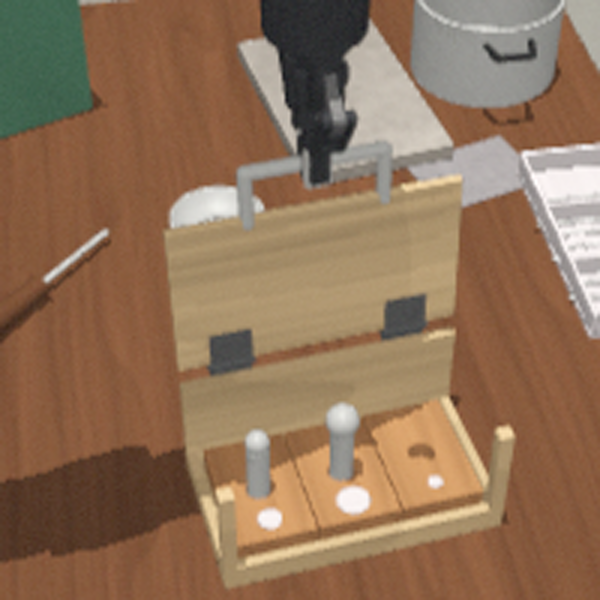

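View pics/w16.png

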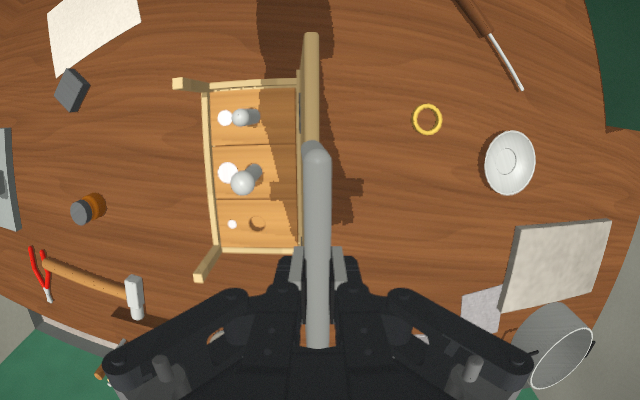

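View pics/t16.png

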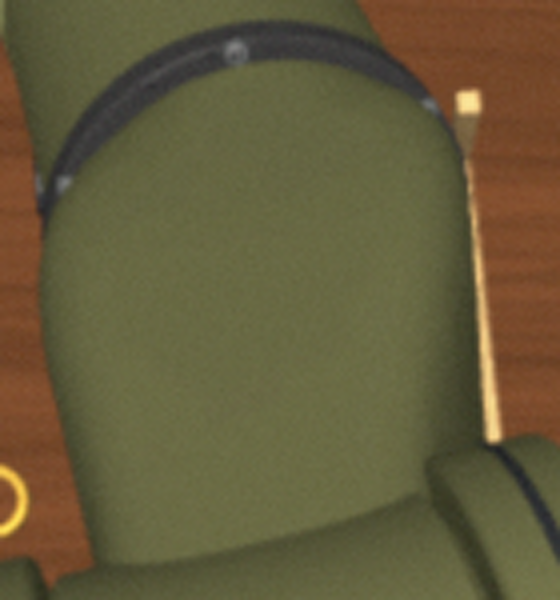

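>>> step_arm --steps '[0,0,-0.0045,-0.0003,0,0,0,-0.004,-0.0001,0,0,0,-0.003,0,0,0,0,-0.0012,0,0,0,0,0,0,0,0,0,0,0,0,0,0,0,0,0,0,0,0,0,0]'

```text
clock: 17.42
ee_pos: [0.5263, 0.0682, 0.3011]
tool_rot: [180.0, 0.0, -173.2]
force: [2.9, 1.6, -0.9]
width: 0.0105
```

>>> step_arm --steps '[0,0,0,0,0,0,0,0,0,0,0,0,0,0,0,0,0,0,0,0,0,0,0,0,0,0,0,0,0,0]'

```text
clock: 17.92
ee_pos: [0.5263, 0.0682, 0.3011]
tool_rot: [180.0, 0.0, -173.2]
force: [3.4, 2.1, -2.4]
width: 0.0106
```

Run:
```python
from h import *
np.set_printoptions(precision=4,suppress=True)
s=arm.get_state();print(s['ee_pos'],s['tool_rot'],s['force'],s['qvel'])
p,d=arm.capture('side'); cv2.imwrite('pics/s17.png',cv2.resize(p[60:260,230:430,::-1],None,fx=3,fy=3,interpolation=cv2.INTER_CUBIC));np.savez('pics/s17.npz',d=d)
p,d=arm.capture('wrist'); cv2.imwrite('pics/w17.png',p[:,:,::-1])
```

```text
[0.5263 0.0682 0.3011] [ 179.9899    0.0205 -173.1638] [ 3.4462  2.1039 -2.392 ] [-0.0304  0.0448 -0.0301  0.0678  0.0051  0.0293  0.0296]
```

View pics/s17.png

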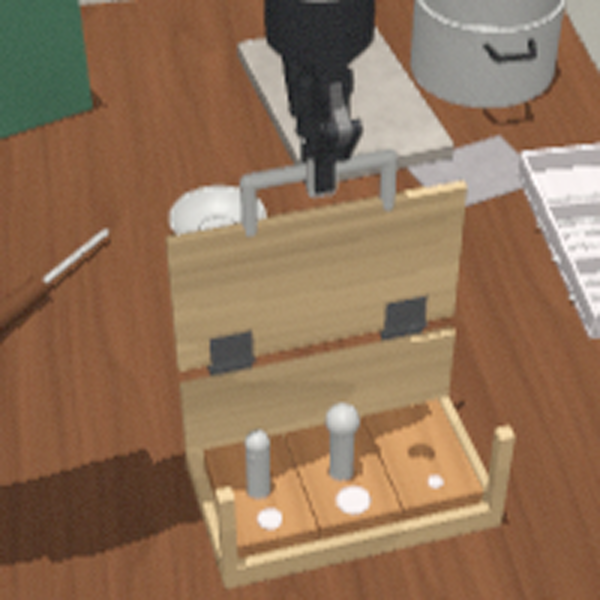

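View pics/w17.png

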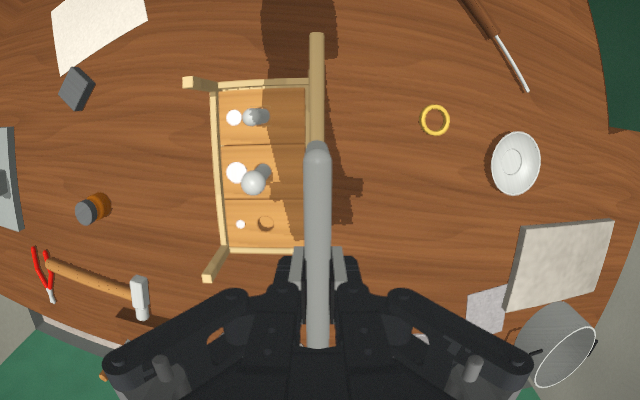

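Run:
```python
from h import *
D=np.load('pics/s17.npz')['d']
P=np.array([atd('side',u,v,D) for v in range(143,165,2) for u in range(292,380,4) if D[v,u]>0])
c=P.mean(0); u,s,vt=np.linalg.svd(P-c); n=vt[2]; print(c,n,s, np.degrees(np.arcsin(n[2])))
e=arm.get_state()['ee_pos'];print(((e[1]+.003)*.9925+(e[0]-.534)*-.12)-.0705)
```

```text
[0.52358025 0.06131485 0.18948306] [-0.12053456  0.99269875 -0.00453917] [1.01461161 0.30065614 0.02309617] -0.26007599505777007
0.001055132136872583
```

```bash
python3 -c "
from plant import arm
s=arm.get_state();print(s['clock'],s['ee_pos'],s['force'],s['width']);print(arm.sign_off())"
```

```text
18.0167 [0.52625704 0.06815967 0.3011191 ] [ 4.95023044  2.30808896 -3.10963328] 0.010327809955274457
the job is handed in; nothing more can be done
None
```

I put the punch in its own socket (the middle one, with the widest label disc), lowered it until it touched bottom and let it go. I then swung the lid up by its bar to the balance point and handed the job in at 18.0 s, still gripping it there.

**Punch:** the side and wrist pictures show it standing upright in the middle socket with the fingers clear of it. The tool height at the touch matched the foot being about 18 mm below the mouth.

**Lid:** a plane fitted to the panel in the depth picture stands about 0.3° (0.005 rad) from plumb. The tool position puts the bar about 1 mm from straight over the hinge. The tool had stopped moving, and the force on it was about 6 N.

**Bystanders:** the other punch and the things around the case look unmoved in the last pictures. I did not look at the full picture again to check the rest.

**Disagreements:**
- The first camera estimates of the socket differed by up to about 6 mm in y. Close wrist pictures settled it before I lowered the punch.
- The gripper reads 10.5 mm on the 12 mm bar, though the pictures show the bar properly between the pads.

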